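# Open the two-door tier, latched door first

### The job

Open up the wide two-door tier that has the router inside. Swing the latched door, the one carrying the cover strip, wide open until it stands about square to the front, and only then open the door it covered just as wide. Do not force the covered door while the strip still lies over it, and leave both doors standing open.

Things in the scene. Friction and masses are not known exactly. Their poses are not given: they have to be found in the camera images.
- tier: White metal two-door tier (fixed), 160 deep, 304 wide, 170 mm tall; router inside. Origin: centre of its underside; x points out of its door side (away from the robot), z up, y to the left seen from the robot. Studs and a grey catch housing rise 12 mm above its top, a pencil case 35 mm. Each door is 150 wide, 12 thick, its top 168 mm above the table, and swings out away from the robot.
- latched_leaf (a joint): Angle (rad) of the latched door: on the tier's +y side, hinged on its outer edge. 0 shut, 1.57 square to the front, stop at 1.8; grows counterclockwise from above. An aluminium cover strip (28 x 4 mm) on its free edge laps 14 mm over the other door's front. A snap catch at its top lets go at a pull of about 7 N on the handle, within 0.12 rad; then light friction, it stays where left.
- covered_leaf (a joint): Angle (rad) of the covered door: on the tier's -y side, hinged on its outer edge. 0 shut, 1.57 square to the front, stop at 1.8; grows clockwise from above. It has no catch and no strip; the other door's strip lies over its free edge and blocks it while that door is shut. Light friction, it stays where left.
- latched_leaf_handle (a point): Grip point of the latched door's handle: upright round steel bar, 12 mm thick, 75 to 175 mm above the table, axis 35 mm off the door's face. The point is on its axis, 150 mm up. Its frame turns with the door: x out of the front face, z up, y towards the hinge; hinge axis (upright) at x -47, y +105 mm. Can be pinched from above, fingers either side along y; 92 mm to the other handle when shut.
- covered_leaf_handle (a point): Grip point of the covered door's handle: the same upright bar, 12 mm thick, 75 to 175 mm above the table, 35 mm off the face; the point is on its axis, 150 mm up. Its frame turns with the door: x out of the front face, z up, y away from the hinge; hinge axis (upright) at x -47, y -105 mm. Can be pinched from above, fingers either side along y.

How it is judged:
On the way, in this order (a step that is already met when the one before it is completed fails the run):
1. the latched door is opened wide (over 1.2 rad) while the covered door is still shut (under 0.15 rad) (value of joint latched_leaf above 1.2 rad and value of joint covered_leaf below 0.15 rad), for 0.2 s.
2. the covered door is opened wide too (over 1.2 rad) (value of joint covered_leaf above 1.2 rad), for 0.2 s.
At the end, for the whole second after the job is handed in: Both doors stand at rest (under 0.1 rad/s), each open more than 1.2 rad (about 70 degrees; square is 1.57) (value of joint each of latched_leaf, covered_leaf above 1.2 rad and velocity of joint latched_leaf between -0.1 and 0.1 rad/s and velocity of joint covered_leaf between -0.1 and 0.1 rad/s); the robot touches nothing.
It fails at once if the covered door is forced open (over 0.15 rad) while the latched door is less than 0.5 rad open (value of joint covered_leaf above 0.15 rad and value of joint latched_leaf below 0.5 rad).
It also fails if it takes over 58 s, if anything falls off the work surface, if the arm or the gripper's body presses on something with over 40 N, if the wrist force passes 120 N, or if a joint passes its speed limit or range.

### The arm

A 7-joint arm with a two-finger parallel gripper is mounted at the origin on the work surface. World frame = base frame: x ahead of the robot, y to its left, z up, the work surface at z = 0. Lengths are in m, angles in rad, forces in N, time in s.
With the tool pointing down it reaches from about 0.425 to 0.825 m from the base axis. Payload 3.6 kg.
Tool frame: the origin (TCP) lies at the very end of the fingers, on their centre line; the grasp point (between the pads) lies 19 mm behind it (ctrl.pinch_z is the distance from the TCP to the grasp point, in m); y points along the fingers, z is the direction in which the jaws open and shut, and the axes are right-handed (so a half turn about y gives the same grasp; the last joint's range is limited). The gripper opens to 93 mm and grips with 3 to 60 N. Pads are 15 mm wide; open, the fingers measure 128 mm over their backs; the gripper's body (75 mm by 188 mm) begins 65 mm behind the grasp point.
Start: joints at [1.151, 0.615, -0.013, 1.423, 0.008, 1.103, -0.04], TCP at [0.249, -0.6, 0.219] pointing down, gripper open.
Joint ranges: [-3.12, 3.12], [-0.3, 2.06], [-1.34, 1.32], [0.26, 2.42], [-1.36, 4.5], [0.01, 1.98], [-2.84, 2.84]. Speed limits (rad/s): [2.79, 2.79, 3.14, 3.14, 3.14, 3.14, 3.14].

### API

Orientations are given as a unit quaternion [x, y, z, w].
In Python, from plant import ctrl gives the robot as it stands. The module is installed in compiled form; this text tells all that it offers. Calls block until the motion is done:
- ctrl.move_to(position, orientation): joint-space move of the TCP to a pose.
- ctrl.move_straight(position, max_speed=0.15, rot=None): straight line of the TCP; rot=None keeps the orientation; max_speed is the mean speed in m/s.
- ctrl.movej(angles): joint-space move.
- ctrl.set_gripper(opening, squeeze=None): opening from 0.0 (shut) to 1.0 (fully open); squeeze is the grip in N (None keeps the last); returns when the fingers have stopped.
- ctrl.sleep(seconds).
- ctrl.ik(position, orientation): joint angles nearest the present ones, or None.
- ctrl.camera(name): name is "side" or "top"; returns a dict with "pixels" (384x512x3 uint8, red, green, blue), "fx", "fy", "cx", "cy" (pixels), "k1" (the pictures are not rectified: a ray, as slopes to the right and down, at radius r is drawn at 1 + k1 r^2 times it, then the intrinsics apply), "camera_from_world" (4x4, takes a point from world to camera coordinates). Camera axes: x right, y up, looking along -z (the intrinsics and any distortion apply to the point x, -y, -z); pixel columns grow to the right and rows downward; lengths in m; the calibration is good to about 2 mm. A picture is of the moment at which its call begins. There is no depth.
A pose or a line that the arm cannot do raises ctrl.Unreachable and nothing moves.
- ctrl.hand_in(): hands the job in, once; it reports no verdict.
Readings, each from a call of its own:
- ctrl.read_clock(): time.
- ctrl.read_joint_pos(): joint angles.
- ctrl.read_joint_vel(): joint speeds.
- ctrl.read_joint_efforts(): joint torques, N m.
- ctrl.read_ee_pos(): TCP position.
- ctrl.read_eef_rot(): TCP orientation.
- ctrl.read_ft_force(): force on the tool from outside, world axes, zero at the start.
- ctrl.read_moment(): the same for the moment, N m.
- ctrl.read_gripper_width(): opening from 0.0 (shut) to 1.0 (fully open).
Only numpy, scipy, OpenCV 4.12 (cv2) and the standard library are available. Lean on these libraries where they do the work, as an engineer would, in place of code of your own. Each camera call takes 0.05 s, during which the arm holds its last target. There are 200 camera calls.

## Working session

There is one attempt and no reset: what is moved stays moved. The work goes in short steps, each a Python script; the robot and the scene stay as the last script left them, time stands still between calls to the robot, and variables do not carry over. Pictures are saved under pics/ and viewed, about 8 in all and at most 12, crops included, and the job is handed in when it is done.

```bash
mkdir -p pics
cat > h.py <<'E'
import numpy as np, cv2
from plant import ctrl
def snap(n,f):
    c=ctrl.camera(n); cv2.imwrite('pics/'+f,c['pixels'][:,:,::-1]); np.save('pics/'+f+'.npy',c,allow_pickle=True); return c
def ray(c,u,v):
    d=np.array([(u-c['cx'])/c['fx'],(v-c['cy'])/c['fy']]); s=d.copy()
    for _ in range(30): s=d/(1+c['k1']*(s@s))
    M=np.linalg.inv(c['camera_from_world']); return M[:3,3],M[:3,:3]@np.array([s[0],-s[1],-1])
def atz(c,u,v,z):
    o,d=ray(c,u,v); return o+d*(z-o[2])/d[2]
def proj(c,p):
    q=c['camera_from_world']@np.append(p,1); s=np.array([q[0],-q[1]])/-q[2]; s=s*(1+c['k1']*(s@s))
    return np.array([s[0]*c['fx']+c['cx'],s[1]*c['fy']+c['cy']])
E
python3 - <<'E'
from h import *
a=snap('top','t0.png');b=snap('side','s0.png')
for c in(a,b):
    M=np.linalg.inv(c['camera_from_world']);print(M.round(3),c['fx'],c['k1'])
im=np.hstack([a['pixels'],b['pixels']])
print(ctrl.read_eef_rot(),ctrl.read_ee_pos(),ctrl.pinch_z,ctrl.read_clock())
E
```

```text
[[ 0.016  0.983 -0.181  0.327]
 [-1.     0.013 -0.017  0.013]
 [-0.014  0.182  0.983  0.872]
 [ 0.     0.     0.     1.   ]] 488.8201766580175 -0.012322244794540374
[[-0.105  0.936 -0.337  0.245]
 [-0.994 -0.095  0.046  0.064]
 [ 0.011  0.34   0.94   0.844]
 [ 0.     0.     0.     1.   ]] 436.8238619242239 -0.04660068497724089
[-0.13851663  0.69424377 -0.69263822  0.13817031] [ 0.24913351 -0.59957713  0.2176217 ] 0.0188 0.1
```

View pics/t0.png

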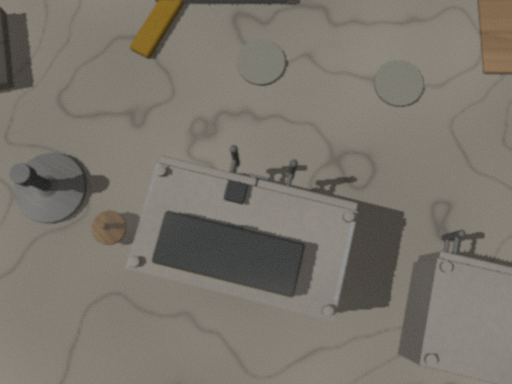

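View pics/s0.png

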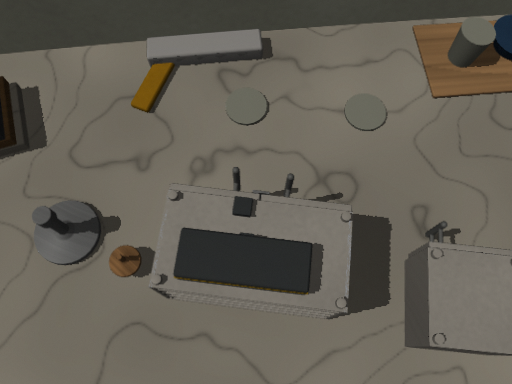

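Run:
```python
from h import *
o=[]
for f,(x,y) in (('t0',(120,130)),('s0',(145,155))):
    im=cv2.imread(f'pics/{f}.png')[y:y+96,x:x+250]
    o.append(cv2.convertScaleAbs(cv2.resize(im,None,fx=3.2,fy=3.1,interpolation=cv2.INTER_CUBIC),alpha=1.6))
cv2.imwrite('pics/c0.png',np.vstack(o))
```

```text
(no output)
```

View pics/c0.png

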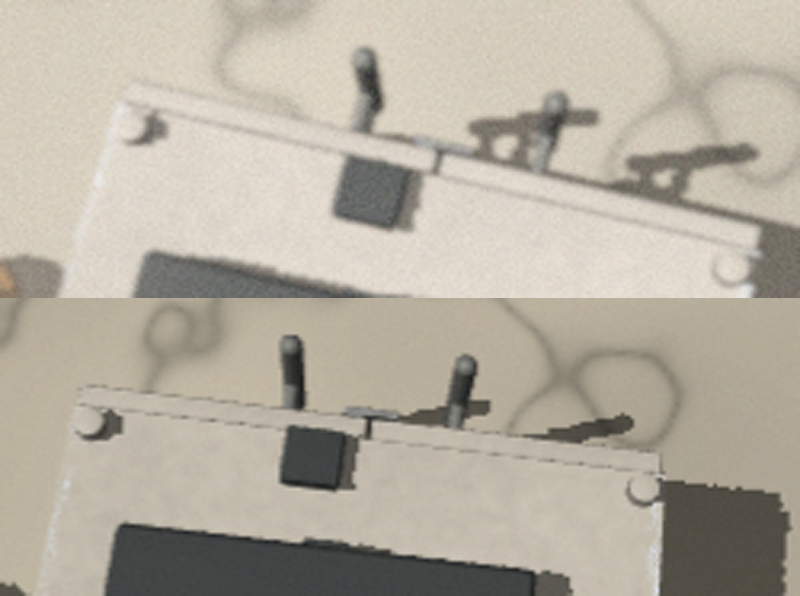

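Run:
```python
from h import *
L=lambda f:np.load(f'pics/{f}.png.npy',allow_pickle=True).item()
T,S=L('t0'),L('s0')
for n,z,t,s in (('hL',.175,(233.75,148.7),(235.6,169.5)),('hC',.175,(294.1,162.9),(290.3,176.3)),('cL',.168,(160.6,156.5),(170,184)),('cR',.168,(357.5,203.5),(351,205.6))):
    a,b=atz(T,*t,z),atz(S,*s,z)
    o1,d1=ray(T,*t);o2,d2=ray(S,*s)
    k=np.linalg.lstsq(np.c_[d1,-d2],o2-o1,rcond=None)[0]
    print(n,a.round(4),b.round(4),'tri',((o1+k[0]*d1+o2+k[1]*d2)/2).round(4), (k*0+np.linalg.norm(o1+k[0]*d1-o2-k[1]*d2)).round(4)[0])
```

```text
hL [0.5264 0.0562 0.175 ] [0.5261 0.0572 0.175 ] tri [0.528  0.0568 0.1701] 0.0007
hC [ 0.5058 -0.0329  0.175 ] [ 0.5049 -0.0316  0.175 ] tri [ 0.5086 -0.0333  0.1652] 0.0007
cL [0.5151 0.1655 0.168 ] [0.5142 0.1675 0.168 ] tri [0.5187 0.1687 0.1558] 0.0013
cR [ 0.4479 -0.1257  0.168 ] [ 0.4465 -0.1246  0.168 ] tri [ 0.4499 -0.1279  0.1566] 0.0002
```

```bash
cat >> h.py <<'E'
from scipy.spatial.transform import Rotation as Ro
YAW=-0.229
HL=np.array([.5263,.0567]);HC=np.array([.5053,-.0323])
def r2(a): return np.array([[np.cos(a),-np.sin(a)],[np.sin(a),np.cos(a)]])
def quat(phi,flip): # phi: door yaw in world; jaw along door y
    z=np.append(r2(phi)@[0,1],0)*(-1 if flip else 1); y=np.array([0,0,-1.]); return Ro.from_matrix(np.c_[np.cross(y,z),y,z]).as_quat()
def handle(h0,s,th): # s=+1 latched, -1 covered
    v=np.array([.047,-s*.105]); hinge=h0-r2(YAW)@v
    return hinge+r2(YAW+s*th)@v
E
python3 - <<'E'
from h import *
print(Ro.from_quat(ctrl.read_eef_rot()).as_matrix().round(2))
for s,h in((1,HL),(-1,HC)):
  for flip in(0,1):
    for rot in (1,.6):
      for th in(0,.5,1,1.55):
        p=handle(h,s,th);q=ctrl.ik([*p,.134],quat(YAW+s*th*rot,flip)); q2=ctrl.ik([*p,.28],quat(YAW+s*th*rot,flip))
        print(s,flip,rot,th,p.round(3),None if q is None else np.round(q,2),q2 is not None)
E
```

```text
[[-0.92 -0.    0.38]
 [-0.38  0.   -0.92]
 [ 0.   -1.   -0.  ]]
1 0 1 0 [0.526 0.057] [ 0.3   0.62 -0.7   1.86  0.52  0.85  0.68] True
1 0 1 0.5 [0.578 0.081] [ 0.3   0.73 -0.82  1.71  0.63  0.98  1.09] True
1 0 1 1 [0.611 0.127] [ 0.34  0.93 -1.15  1.58  0.89  1.23  1.36] True
1 0 1 1.55 [0.618 0.189] [ 0.23  0.96 -1.15  1.52  0.9   1.26  1.84] True
1 0 0.6 0 [0.526 0.057] [ 0.3   0.62 -0.7   1.86  0.52  0.85  0.68] True
1 0 0.6 0.5 [0.578 0.081] [ 0.28  0.72 -0.77  1.71  0.6   0.96  0.92] True
1 0 0.6 1 [0.611 0.127] [ 0.22  0.8  -0.84  1.59  0.66  1.06  1.14] True
1 0 0.6 1.55 [0.618 0.189] [ 0.23  0.96 -1.15  1.52  0.9   1.26  1.22] True
1 1 1 0 [0.526 0.057] [-0.14  0.53 -0.01  1.87  0.01  0.73 -1.96] True
1 1 1 0.5 [0.578 0.081] [-0.11  0.61 -0.11  1.72  0.09  0.82 -1.56] True
1 1 1 1 [0.611 0.127] [-0.1   0.67 -0.24  1.6   0.19  0.9  -1.21] True
1 1 1 1.55 [0.618 0.189] [-0.11  0.72 -0.4   1.53  0.32  0.96 -0.85] True
1 1 0.6 0 [0.526 0.057] [-0.14  0.53 -0.01  1.87  0.01  0.73 -1.96] True
1 1 0.6 0.5 [0.578 0.081] [-0.13  0.61 -0.07  1.72  0.05  0.82 -1.73] True
1 1 0.6 1 [0.
[... 655 characters left out ...]
 0.56] True
-1 0 0.6 1.55 [ 0.529 -0.192] [ 0.58  0.61 -0.43  1.78  0.33  0.83  0.41] True
-1 1 1 0 [ 0.505 -0.032] [-0.01  0.5   0.04  1.94 -0.03  0.7  -1.75] True
-1 1 1 0.5 [ 0.541 -0.077] [-0.03  0.56  0.21  1.83 -0.16  0.76 -2.04] True
-1 1 1 1 [ 0.55  -0.133] [-0.03  0.6   0.36  1.78 -0.28  0.81 -2.33] True
-1 1 1 1.55 [ 0.529 -0.192] [-0.02  0.63  0.53  1.79 -0.41  0.83 -2.65] True
-1 1 0.6 0 [ 0.505 -0.032] [-0.01  0.5   0.04  1.94 -0.03  0.7  -1.75] True
-1 1 0.6 0.5 [ 0.541 -0.077] [ 0.    0.56  0.15  1.83 -0.12  0.76 -1.88] True
-1 1 0.6 1 [ 0.55  -0.133] [ 0.04  0.59  0.26  1.78 -0.2   0.8  -2.01] True
-1 1 0.6 1.55 [ 0.529 -0.192] [ 0.08  0.6   0.35  1.79 -0.28  0.8  -2.16] True
```

```bash
cat > near.py <<'E'
from h import *
p=ctrl.read_ee_pos(); ctrl.move_straight([p[0],p[1],.30],max_speed=.25)
q=quat(YAW,1)
ctrl.move_to([*HL,.26],q); ctrl.set_gripper(.6,30)
ctrl.move_straight([*HL,.19],max_speed=.15)
print(ctrl.read_clock(),ctrl.read_ee_pos(),ctrl.read_ft_force(),ctrl.read_gripper_width(),ctrl.read_joint_pos())
a=snap('top','t1.png');b=snap('side','s1.png')
o=[]
for c,z in((a,.175),(b,.175)):
    u=proj(c,[*HL,.175]);x,y=int(u[0])-60,int(u[1])-50
    print(x,y,u)
    o.append(cv2.convertScaleAbs(cv2.resize(c['pixels'][y:y+150,x:x+100,::-1],None,fx=4,fy=4,interpolation=cv2.INTER_CUBIC),alpha=1.5))
cv2.imwrite('pics/c1.png',np.hstack(o))
E
python3 near.py
```

```text
4.5 [0.52684002 0.05692196 0.1904989 ] [0.12623443 0.20454461 0.2776899 ] 0.6000549507676544 [ 0.05264049  0.47456386 -0.29660079  1.80363534  0.1729138   0.88762492
 -2.12213808]
173 98 [233.38125051 148.75102049]
175 119 [235.86106666 169.37925614]
```

View pics/c1.png

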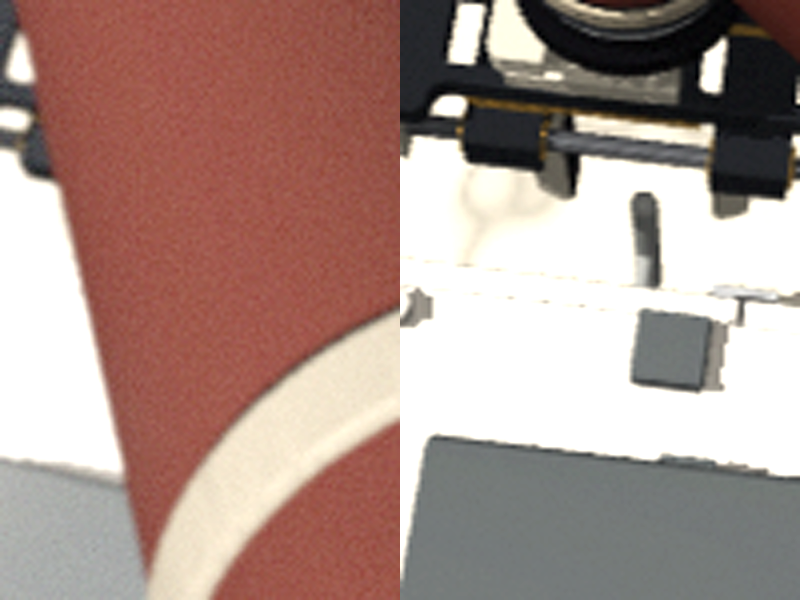

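The top view is blocked by the arm. In the side crop the handle top (645,200) sits midway between the finger tips (565,190) and (732,210), so the lateral fit is good. Next I descend, grip and pull.

```bash
cat >> h.py <<'E'
Z=.136
def swing(h,s,flip,t0,t1,n,off,k=1e-4,speed=.1):
    f0=np.zeros(2)
    for th in np.linspace(t0,t1,n+1)[1:]:
        p=handle(h,s,th)+off
        ctrl.move_straight([*p,Z],max_speed=speed,rot=quat(YAW+s*th,flip))
        F=ctrl.read_ft_force(); e=ctrl.read_ee_pos()
        v=handle(h,s,th)-handle(h,s,th+1e-3); t=v/np.linalg.norm(v)
        r=F[:2]-t*(t@F[:2])          # radial part of the force
        off=off+np.clip(k*r,-.0015,.0015)
        print(round(th,2),'F',np.round(F,1),'err',np.round((e[:2]-p)*1e3,1),'off',np.round(off*1e3,1),'w',round(ctrl.read_gripper_width(),3))
        if np.linalg.norm(F)>60: print('STOP');break
    return off,th
E
python3 - <<'E'
from h import *
ctrl.move_straight([*HL,Z],max_speed=.1)
print(ctrl.read_ft_force()); ctrl.set_gripper(0,35); ctrl.sleep(.2)
print('grip',ctrl.read_ft_force(),ctrl.read_gripper_width(),ctrl.read_ee_pos())
print(swing(HL,1,1,0,.3,6,np.zeros(2),speed=.06),ctrl.read_clock())
E
```

```text
[-0.19460802  0.18565001 -0.41160988]
grip [ 1.64571777  5.12305829 -1.69543396] 0.12061561608498023 [0.5268021  0.05871896 0.1360974 ]
0.05 F [-5.1  4.8  3.9] err [-2.7  1.1] off [-0.1  0.6] w 0.12
0.1 F [-2.8  2.8  2.5] err [-1.8  0.3] off [-0.2  0.9] w 0.127
0.15 F [-0.6  3.6  0.4] err [0.3 0.4] off [-0.4  1.2] w 0.123
0.2 F [-2.6  0.9  2.7] err [-0.5 -0.4] off [-0.4  1.4] w 0.121
0.25 F [-2.1  0.4  3. ] err [-0.2 -0.7] off [-0.5  1.5] w 0.12
0.3 F [-1.8 -1.1  2.8] err [ 0. -1.] off [-0.5  1.5] w 0.127
(array([-0.00048213,  0.001518  ]), np.float64(0.3)) 7.7667
```

Run:
```python
from h import *
off,th=swing(HL,1,1,.3,1.57,13,np.array([-.0005,.0015]))
if th>1.5:
    ctrl.set_gripper(.35); ctrl.sleep(.2)
    p=ctrl.read_ee_pos(); ctrl.move_straight([p[0],p[1],.27],max_speed=.15)
    print(ctrl.read_clock(),ctrl.read_ft_force())
    p=handle(HC,-1,0); ctrl.set_gripper(.6); ctrl.move_to([*p,.29],quat(YAW,0)); print(ctrl.read_joint_pos().round(2) ,ctrl.read_clock())
    ctrl.move_straight([*p,.19],max_speed=.15)
c=snap('side','s2.png');x=c['pixels'][60:340,80:400,::-1]
cv2.imwrite('pics/c2.png',cv2.convertScaleAbs(cv2.resize(x,None,fx=2.1,fy=2.1,interpolation=cv2.INTER_CUBIC),alpha=1.3))
```

```text
0.4 F [-0.4 -1.3  1.9] err [ 0.8 -0.9] off [-0.5  1.4] w 0.124
0.5 F [-0.2 -3.   1.7] err [ 0.7 -1.1] off [-0.3  1.3] w 0.122
0.59 F [ 2.1 -3.6  2. ] err [ 0.7 -1.3] off [-0.  1.] w 0.12
0.69 F [ 2.8 -4.8  0.7] err [ 0.7 -1.1] off [0.4 0.6] w 0.123
0.79 F [ 3.8 -2.5  0.1] err [ 0.7 -0.6] off [0.7 0.4] w 0.122
0.89 F [ 3.  -2.4  1. ] err [ 0.7 -0.2] off [1.1 0.2] w 0.124
0.98 F [ 3.3 -2.6  1. ] err [0.6 0.2] off [1.4 0.1] w 0.119
1.08 F [ 4.6 -2.8 -0. ] err [0.5 0.6] off [ 1.9 -0.1] w 0.121
1.18 F [ 3.  -2.5  1.2] err [0.1 0.5] off [ 2.3 -0.2] w 0.121
1.28 F [ 3.1 -1.8  1.3] err [-0.2  0.3] off [ 2.6 -0.2] w 0.124
1.37 F [ 2.6 -1.4  2.3] err [-0.4  0.2] off [ 2.9 -0.2] w 0.121
1.47 F [ 1.3 -1.7  2.8] err [-0.5  0.1] off [ 3.  -0.2] w 0.122
1.57 F [ 1.2 -0.7  3. ] err [-0.4  0. ] off [ 3.1 -0.2] w 0.122
12.95 [0.29911236 0.4827969  0.51271696]
[ 0.79  0.58 -1.25  1.7   0.57  1.29  0.76] 15.05
```

View pics/c2.png

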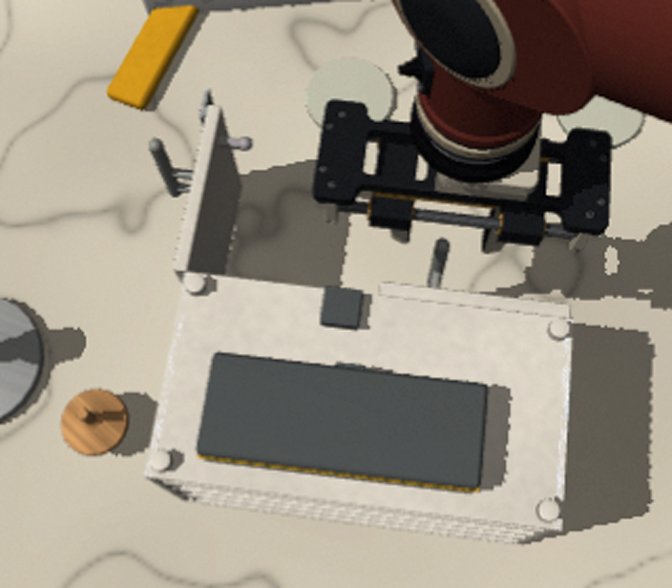

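The latched door stands about square, at crop (210,190). The covered door is still shut, and its handle (440,245) lies between the fingers (400,235) and (488,242). Next I grip it and start the swing.

Run:
```python
from h import *
ctrl.move_straight([*HC,Z],max_speed=.1)
print(ctrl.read_ft_force(),ctrl.read_joint_pos().round(2)); ctrl.set_gripper(0,35); ctrl.sleep(.2)
print('grip',ctrl.read_ft_force(),ctrl.read_gripper_width(),ctrl.read_ee_pos())
off,th=swing(HC,-1,0,0,.3,4,np.zeros(2),speed=.06); print(off,ctrl.read_joint_pos().round(2))
if th>.29 and ctrl.read_joint_pos()[2]>-1.32: off,th=swing(HC,-1,0,.3,1.57,13,off)
print(ctrl.read_joint_pos().round(2),ctrl.read_clock())
if th>1.5:
    ctrl.set_gripper(.35); ctrl.sleep(.2)
    p=ctrl.read_ee_pos(); ctrl.move_straight([p[0],p[1],.27],max_speed=.15)
    ctrl.move_to([.45,-.4,.3],quat(YAW,0)); print(ctrl.read_clock(),ctrl.read_ft_force())
c=snap('side','s3.png');x=c['pixels'][60:340,80:400,::-1]
cv2.imwrite('pics/c3.png',cv2.convertScaleAbs(cv2.resize(x,None,fx=2.1,fy=2.1,interpolation=cv2.INTER_CUBIC),alpha=1.3))
```

```text
[-0.61724119  0.28881112  0.34843991] [ 0.68  0.74 -1.08  1.91  0.79  0.99  0.57]
grip [ 2.20592395  4.07218164 -2.57280908] 0.12053025771871577 [ 0.50609811 -0.03112149  0.13621358]
0.08 F [ 3.1  3.8 -3. ] err [1.3 0.9] off [0.3 0.4] w 0.121
0.15 F [ 3.7  3.5 -4.1] err [1.2 0.4] off [0.7 0.7] w 0.126
0.22 F [ 3.7  3.7 -2. ] err [0.8 0.2] off [1.1 1.1] w 0.116
0.3 F [ 4.   2.7 -2. ] err [ 0.3 -0. ] off [1.5 1.3] w 0.122
[0.00148241 0.00133512] [ 0.67  0.73 -1.    1.84  0.74  0.99  0.39]
0.4 F [ 2.   1.9 -0.2] err [ 0.  -0.3] off [1.7 1.5] w 0.119
0.5 F [1.1 2.  1.8] err [-0.2 -0.2] off [1.9 1.5] w 0.119
0.59 F [1.5 1.2 2.2] err [-0.4 -0.1] off [2.  1.6] w 0.121
0.69 F [ 1.9 -0.5  2.7] err [-0.5  0. ] off [2.2 1.6] w 0.123
0.79 F [ 0.1 -0.4  3.9] err [-0.6 -0. ] off [2.2 1.6] w 0.122
0.89 F [ 0.4 -0.   3.5] err [-0.5 -0.1] off [2.3 1.6] w 0.121
0.98 F [-0.2 -0.2  4.3] err [-0.5 -0.1] off [2.2 1.6] w 0.122
1.08 F [-0.3  0.6  5.1] err [-0.5 -0.2] off [2.2 1.6] w 0.125
1.18 F [0.8 0.3 5. ] err [-0.4 -0.3] off [2.3 1.6] w 0.125
1.28 F [-0.1  1.   4.8] err [-0.5 -0.3] off [2.2 1.6] w 0.123
1.37 F [0.2 1.  4.6] err [-0.5 -0.3] off [2.2 1.7] w 0.12
1.47 F [-0.8  0.3  4.9] err [-0.5 -0.4] off [2.1 1.7] w 0.122
1.57 F [0.3 0.6 5. ] err [-0.4 -0.4] off [2.1 1.7] w 0.119
[ 0.72  0.66 -0.67  1.77  0.51  0.9  -0.4 ] 22.1083
25.4833 [-0.04234836  0.50574083 -0.16834654]
```

View pics/c3.png

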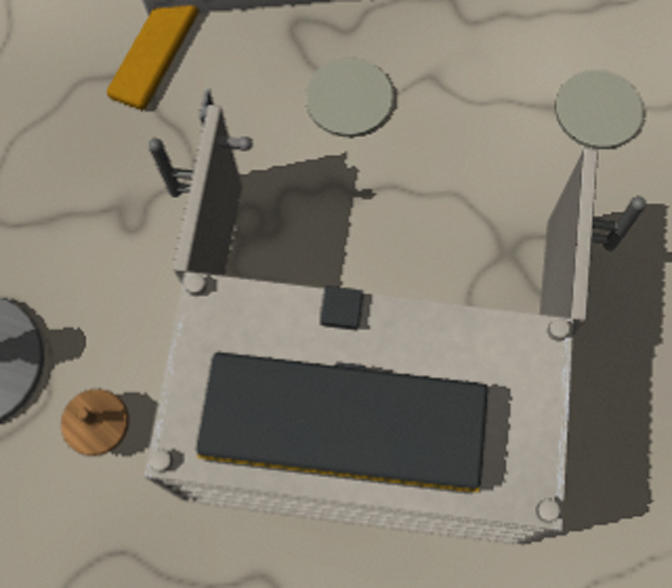

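Both doors stand square to the front: the latched one at crop (210,190), the covered one at (575,235). The gripper is clear of everything.

```bash
python3 -c "
from plant import ctrl
print(ctrl.read_joint_vel().round(3)); ctrl.hand_in()"
```

```text
[-0.004 -0.004  0.    -0.001  0.001 -0.     0.   ]
the job is handed in; nothing more can be done
```

Both doors of the wide tier are open and the job is handed in. I swung the latched door to about 1.57 rad first. A camera check at that point showed the covered door still shut. I then swung the covered door to about 1.57 rad and backed the arm off.

- **Final picture:** both doors stand square to the front, and the gripper is clear of everything. The door angles come from the commanded arcs and this picture, not from joint readings.
- **Forces and time:** the readings taken at each step of the swings stayed under about 7 N. About 25.5 s of the 58 s were used.
- **Disagreements:** hinge positions were off by about 2–3 mm from my estimate, and I corrected for that during each swing. Two-camera handle heights came out 5–10 mm low, so I used the stated heights instead. The top camera was blocked by the arm at the first grasp, so I checked that grasp from the side view only. No check failed.

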